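# Reach over the buffing-machine guard with the bent rod and pull its switch home

## Task

Take the bent rod by its wooden handle, reach over the metal guard of the buffing machine with it and pull the black switch paddle behind the guard towards the guard, fully home against its stop; keep it pulled firmly against the stop with about 10 N for about a second, so that it sets, without forcing it and without leaning on the guard. Then hang the rod back in its stand, level and with its leg down as before, and let go. Work the paddle only with the rod, handle it gently, and leave the other things on the bench alone.

Things in the scene. Friction and masses are not known exactly. Their poses are not given: they have to be found in the camera images.
- rod_grip (a point): Centre of the loose bent rod's wooden handle, half-way up and on the rod's axis. Handle 100 mm long (x), 22 wide (y), 26 high (z), with a brass ferrule at its +x end. A 7 mm steel rod runs through it along x, from 85 mm behind this point to 170 mm ahead of it, where it bends straight down into a leg ending 78 mm below the rod's axis.
- rod: The same rod as a solid; its origin is at the handle's centre, x along the rod towards the leg, z up (the leg points to -z). About 130 g, balanced about 45 mm ahead of the origin. A hard pull on the leg can turn the handle between the fingers (the leg swings up): grip it firmly, 40 N or more.
- rod_tip (a point): End of the rod's leg, on its axis: 170 mm ahead of and 75 mm below the handle's centre (the round end reaches 3.5 mm lower).
- stand: Fixed wooden stand, base 210 x 70 x 14 mm, origin on the bench, x along the rod that hangs in it. Uprights 10 mm thick at x = -70 and +90 mm end in V forks (90 degrees, lowest point 115 mm above the bench, top 48 mm wide and 139 mm high) that carry the steel rod on both sides of the handle; the handle is free between them.
- rest (a point): Fixed point of the stand, 120 mm above the bench: where the handle's centre lies when the rod hangs in both forks.
- machine: Fixed grey buffing machine; the origin is on the bench under the middle of its control box, a box 150 x 150 x 95 mm high. Its x points away from the operator, its z up. Behind the box are a motor and a felt wheel (x from 70 to 230 mm, up to 130 mm high).
- guard: Bare metal sheet guard, 4 mm thick, 150 mm wide, upright across the control box's front at x = -77 mm, top edge 160 mm above the bench; side sheets 140 mm high at y = +-73 mm run back to x = 0. Same origin and axes as the machine.
- guard_top (a point): Middle of the guard's top edge, 160 mm above the bench; axes as the machine's.
- paddle_top (a point): Middle of the top edge of the black switch paddle, 142 mm above the bench, on its middle plane. The paddle is an upright plate 8 mm thick (x), 32 mm wide (y), standing on the control box, behind the guard and 18 mm lower than it. Axes as the machine's.
- switch (a joint): Travel of the paddle in m: 0 at its far end (paddle 97 mm behind the guard), growing as it is pulled along the machine's -x towards the guard, to a hard stop at about 0.035. It drags with about 3 N and stays where it is left. It sets when held against the stop with 7 to 14 N for half a second; over 20 N damages it.
- hammer: Chasing hammer lying on the bench, to be left alone.
- punch_pot: Copper pot of punches, 72 mm across and 85 mm high (punches to 150 mm), to be left alone.
- pitch_board: Wooden board, 160 x 160 mm, with a copper disc in black pitch, 44 mm high, to be left alone.
- tin: Glass jar with a steel lid, 56 mm across, 45 mm high, to be left alone.
There are look-alikes about, which are no part of the job. What is shaped like the stand but purple or yellow is not meant.

How it is judged (in metres and radians):
On the way, in this order (a step that is already met when the one before it is completed fails the run):
1. the rod is lifted out of its stand (z of rod_grip in the frame of stand above 0.15 m), for 0.1 s.
2. the rod's leg is down behind the paddle (x of rod_tip in the frame of paddle_top between 0.004 and 0.06 m and z of rod_tip in the frame of paddle_top below -0.006 m and y of rod_tip in the frame of paddle_top between -0.025 and 0.025 m), for 0.1 s.
3. the paddle is held against its stop by the rod with 7 to 14 N for half a second (value of joint switch above 0.033 m and contact force between rod and switch between 7 and 14 N), for 0.5 s.
At the end, for the whole second after the job is handed in: The switch is within 3 mm of its stop; the rod hangs at rest in both forks of its stand, handle centre within 20 mm of its rest point, along the stand within 0.12 rad, its leg down within 0.2 rad; the gripper has let go (value of joint switch above 0.032 m and distance between rod_grip and rest below 0.02 m and angle between the x axis of rod and the x axis of stand, either way round below 0.12 rad and angle between rod's own z axis and vertical below 0.2 rad and linear speed of rod below 0.02 m/s and contact force between the fingers and rod below 0.1 N); the robot touches nothing.
It fails at once if the paddle is pulled or pushed by the rod with more than 20 N (contact force between rod and switch above 20 N).
It fails at once if the gripper or arm touches the paddle (contact force between any of the fingers, the arm and switch above 0.5 N).
It fails at once if the guard is loaded with more than 10 N (contact force between anything else and guard above 10 N).
It fails at once if a bystander is moved more than 15 mm (distance of any of hammer, punch_pot, pitch_board, tin from where it was at the start of the episode above 0.015 m).
It also fails if it takes over 54 s, if anything falls off the work surface, if the arm or the gripper's body presses on something with over 40 N, if the wrist force passes 120 N, or if a joint passes its speed limit or range.

## Robot

A 6-joint arm with a two-finger parallel gripper is mounted at the origin on the work surface. World frame = base frame: x ahead of the robot, y to its left, z up, the work surface at z = 0. Lengths are in mm, angles in rad, forces in N, time in s.
With the tool pointing down it reaches from about 300 to 950 mm from the base axis. Payload 3.1 kg.
Tool frame: the origin (TCP) lies at the centre of the arm's flange, where the gripper is bolted on; the fingertips stand 173 mm ahead of it and the grasp point (between the pads) lies 155 mm ahead of it; z points along the fingers, y is the direction in which the jaws open and shut (so a half turn about z gives the same grasp; the last joint's range is limited). The gripper opens to 85 mm and grips with 20 to 120 N. Pads are 22 mm wide; open, the fingers measure 114 mm over their backs; the gripper's body (76 mm by 85 mm) begins 54 mm behind the grasp point. The pads swing forward as they close: fully open they stand 13 mm farther back than shut.
Start: joints at [-1.302, 0.308, 1.634, -0, 1.2, -0.07], TCP at [207.696, -589.488, 404.672] pointing down, gripper open.
Joint ranges: [-3.06, 3.06], [-0.79, 1.96], [0.05, 2.63], [-1.19, 4.34], [0.05, 2.64], [-2.94, 2.94]. Speed limits (rad/s): [2.79, 2.79, 3.14, 3.14, 3.14, 3.14].

## Interface

Orientations are given as a rotation vector (axis times angle).
In Python, from rig import manip, optics gives the robot as it stands.
- The arm moves only by the tool step_arm, never from a script. Its argument "motion" is a list that holds one entry, the list of rows, each a list of 6 numbers: the shift along the world's x, y, z scaled (see below), then the turn, a rotation vector about the world's x, y, z scaled (see below). A call has 1 to 12 rows; each row shifts and turns the commanded pose from where the row before left it; what a row does not reach is not made up. The controller multiplies each number of a shift by 200 mm and each number of a turn by 360 degrees. A row lasts 1/8 s, in which the tool goes at most 62.5 mm and 10.7 degrees, less where a joint would pass 70% of its speed; a pose out of reach is approached as far as the arm can. A call with a number of a shift or a turn outside -1 to 1 is refused whole. A call with a gripper value outside its range is refused whole. "gripper" is the finger opening in mm, from 0 to 85.4, set as the call begins (left out, the last holds). The fingers move at their own pace and stop on an object; "force" is the grip in N (left out, the last holds). Time passes only in rows, so rows that do not move let the fingers close. It gives the time, the measured TCP pose, the force and the opening at its end, in the units of the state.
- manip.get_state(): the state, without advancing time (a new reading comes with each control period).
- optics.get_image(name): name is "side" or "top" or "wrist"; returns a dict with "image" (480x640x3 uint8, blue, green, red), "z_map" (480x640 float32, mm along the optical axis (not along the pixel's ray), 0 where there is no reading), "mtx" (3x3 intrinsics, pixels), "origin" and "attitude" of the camera in the world; the wrist camera has in their place "tool_from_camera" (4x4, takes a point from camera to tool coordinates, whose origin is the TCP and whose axes are the flange's). Camera axes: x right, y down, z forward; pixel columns grow to the right and rows downward; lengths in mm; the calibration is good to about 2 mm. The wrist camera is an equidistant fisheye: a pixel r from the principal point sees the ray r / f radians off the axis. A picture is of the moment at which its call begins: read the wrist's pose just before it.
- manip.sign_off(): hands the job in, once; it reports no verdict.
The state is a dict: "clock": time; "joints": joint angles; "joint_velocities": joint speeds; "joint_efforts": joint torques, N m; "ee_pos": TCP position; "eef_rot": TCP orientation; "contact_force": force on the tool from outside, world axes, zero at the start; "moment": the same for the moment, N m; "finger_gap": finger opening in mm.
Only numpy, scipy, OpenCV 4.12 (cv2) and the standard library are available. Lean on these libraries where they do the work, as an engineer would, in place of code of your own. Each camera call takes 0.05 s, during which the arm holds its last target. There are 200 camera calls.

## Working session

There is one attempt and no reset: what is moved stays moved. The work goes in short steps, Python scripts to look and compute and a tool call to move; the robot and the scene stay as the last step left them, time stands still between calls to the robot, and variables do not carry over. Pictures are saved under pics/ and viewed, about 8 in all and at most 12, crops included, and the job is handed in when it is done.

Besides the shell and the picture viewer there is one more tool, called after ">>>" as name([rows], argument=value, ...), one row to a line, values as JSON. step_arm: Moves the arm, as the interface text tells. Shifts and turns lie within -1 to 1; 1 stands for 200 mm of shift or 360 degrees of turn. Its arguments: {"type":"object","properties":{"motion":{"type":"array"},"gripper":{"type":"number"},"force":{"type":"number"}},"required":["motion"]}

```bash
mkdir -p pics; cat > h.py <<'E'
import numpy as np, cv2
from scipy.spatial.transform import Rotation as R
from rig import manip, optics
def att(a):
    a=np.array(a,float)
    return a if a.shape==(3,3) else R.from_rotvec(a).as_matrix()
def cloud(im):
    z=im["z_map"]; K=np.array(im["mtx"]); v,u=np.indices(z.shape)
    P=np.stack([(u-K[0,2])/K[0,0]*z,(v-K[1,2])/K[1,1]*z,z],-1)
    W=P@att(im["attitude"]).T+np.array(im["origin"]); W[z==0]=np.nan
    return W
E
python3 - <<'E'
from h import *
s=manip.get_state(); print(s)
for n in("top","side"):
    im=optics.get_image(n); cv2.imwrite(f"pics/{n}0.png",im["image"]); print(n,im["mtx"],im["origin"],im["attitude"])
    np.save(n+"0.npy",cloud(im))
E
```

```text
{'clock': 0.0, 'joints': array([-1.30172303e+00,  3.09006508e-01,  1.63520369e+00, -1.42568430e-05,
        1.19968357e+00, -6.97300103e-02]), 'joint_velocities': array([-0.000413  , -0.00061074, -0.00045138,  0.00017025,  0.00098922,
        0.00081881]), 'joint_efforts': array([-1.25917468e-03, -4.15255916e+01, -2.76667964e+01, -4.66270158e-04,
        1.00671608e-02, -8.52760678e-06]), 'ee_pos': array([ 207.56505473, -589.07371081,  403.43751062]), 'eef_rot': array([-3.09436633e+00, -5.29271485e-01,  3.80154389e-04]), 'contact_force': array([ 0.25650922, -0.38450354, -0.30562538]), 'moment': array([ 0.01233749, -0.02029563,  0.06875469]), 'finger_gap': 85.24603372811691}
top [[507.13897809   0.         318.25157404]
 [  0.         507.13897809 236.44203363]
 [  0.           0.           1.        ]] [ 346.03862829  -28.55744814 1510.29903185] [-2.13835128  2.17835906 -0.09802048]
side [[529.47339833   0.         322.7598094 ]
 [  0.         529.47339833 243.45926743]
 [  0.           0.           1.        ]] [425.946583   971.36497862 845.27060513] [-0.07172099  2.76084284 -1.41006993]
```

View pics/top0.png

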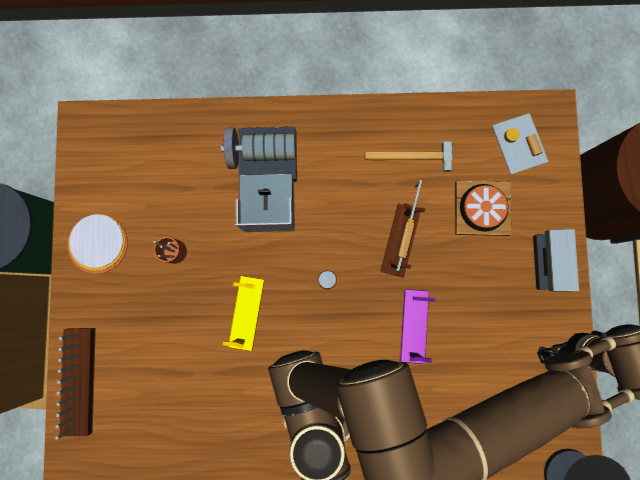

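View pics/side0.png

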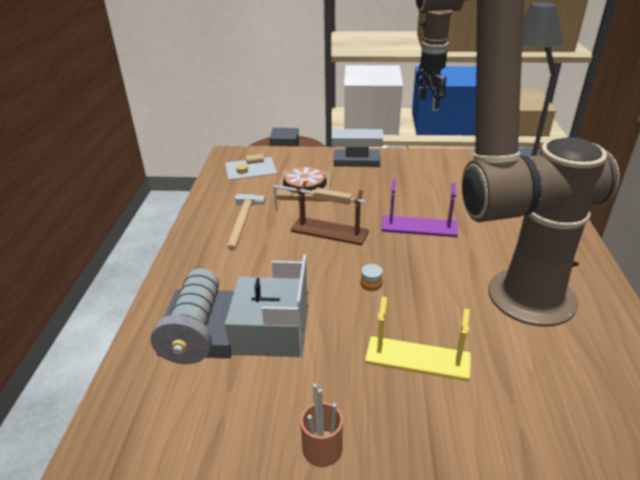

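```bash
python3 - <<'E'
from h import *
T=np.load("top0.npy"); img=cv2.imread("pics/top0.png")
def fit(name,r0,r1,c0,c1,z0,z1,f=None):
    w=T[r0:r1,c0:c1].reshape(-1,3); b=img[r0:r1,c0:c1].reshape(-1,3).astype(int)
    m=(w[:,2]>z0)&(w[:,2]<z1)
    if f is not None: m&=f(b)
    w=w[m]; rr=cv2.minAreaRect(w[:,:2].astype(np.float32))
    print(name,len(w),"med",np.median(w,0).round(1),"rect",np.round(rr[0],1),np.round(rr[1],1),round(rr[2],1),"zpct",np.percentile(w[:,2],[5,50,95]).round(1))
    return w
fit("base",195,285,375,430,6,22)
h=fit("handle+rod",175,285,380,430,108,145)
hb=fit("handle",200,275,390,425,118,145)
c=hb[:,:2]-hb[:,:2].mean(0); print("dir",np.linalg.svd(c,full_matrices=False)[2][0])
fit("box",165,240,228,300,85,105)
fit("guard",165,240,228,300,149,175)
fit("side+guard",165,240,228,300,134,150)
fit("black",165,240,228,300,100,160,lambda b:b.max(1)<45)
fit("blackall",165,240,245,285,85,160,lambda b:b.max(1)<45)
fit("table",300,320,280,300,-20,20)
big=[]
for (r0,r1,c0,c1) in ((160,240,225,305),(170,285,370,430)):
    k=img[r0:r1,c0:c1]; big.append(cv2.resize(k,None,fx=5,fy=5,interpolation=cv2.INTER_CUBIC))
H=575; cv2.imwrite("pics/crop.png",np.hstack([cv2.copyMakeBorder(x,0,H-x.shape[0],0,0,cv2.BORDER_CONSTANT) for x in big]))
for p in [(183,419),(187,418),(240,406),(220,410),(260,402),(267,400)]: print(p,T[p].round(1),img[p])
E
```

```text
base 1412 med [ 489.3 -239.2   14.4] rect [ 494.7 -254.3] [161.4 266.2] 88.4 zpct [ 6.5 14.4 20.2]
handle+rod 632 med [ 495.1 -248.2  131.4] rect [ 523.2 -257.7] [ 58.3 258.3] 73.6 zpct [120.5 131.4 139.3]
handle 567 med [ 488.  -246.6  132.4] rect [ 495.3 -249.5] [ 57.1 200.2] 74.0 zpct [121.5 132.4 139.4]
dir [-0.96127209  0.27560112]
box 2489 med [608.2 141.7  96.5] rect [618.5 157.8] [184.2 183.1] 89.7 zpct [ 91.2  96.5 101.6]
guard 115 med [528.5 143.8 159.9] rect [529.1 141.9] [  4.6 147.8] 0.2 zpct [151.2 159.9 167. ]
side+guard 156 med [562.3 137.1 141.4] rect [576.  140.7] [ 98.8 149.2] 0.1 zpct [134.7 141.4 147.2]
black 34 med [619.5 140.8 126.7] rect [620.4 139.4] [23.1 21.6] 51.7 zpct [111.1 126.7 141.6]
blackall 37 med [619.5 140.3 124.9] rect [627.1 140.1] [28.8 19.9] 89.3 zpct [ 96.  124.9 141.5]
table 398 med [294.5  84.7   1.4] rect [293.6  83.8] [56.9 56. ] 89.3 zpct [-4.   1.4  6.5]
(183, 419) [ 639.1 -288.8  123.7] [143 150 141]
(187, 418) [ 627.4 -285.2  126.1] [170 183 174]
(240, 406) [ 480.3 -245.9  132. ] [ 89 146 187]
(220, 410) [ 535.7 -259.6  127. ] [ 45 168 209]
(260, 402) [ 432.3 -249.4   22.4] [23 41 80]
(267, 400) [ 408.9 -232.8   91.7] [19 27 47]
```

View pics/crop.png

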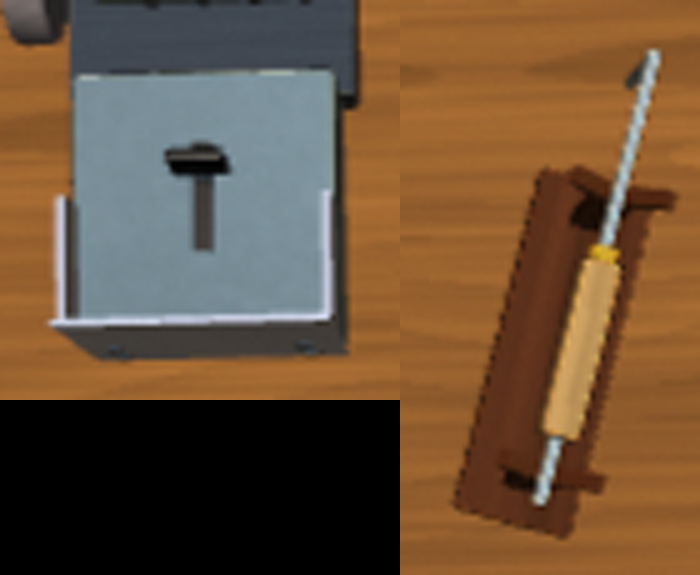

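```bash
python3 - <<'E'
from h import *
T=np.load("top0.npy"); img=cv2.imread("pics/top0.png").astype(int)
im=optics.get_image("top"); K=np.array(im["mtx"]);A=att(im["attitude"]);o=np.array(im["origin"])
def plane(u,v,z):
    d=A@np.array([(u-K[0,2])/K[0,0],(v-K[1,2])/K[1,1],1]); return (o+d*(z-o[2])/d[2]).round(1)
m=np.zeros(img.shape[:2],bool); b=img[205:262,395:428]
m[205:262,395:428]=(b[...,2]>140)&(b[...,2]-b[...,0]>55)
m&=T[...,2]>110
v,u=np.nonzero(m); print(len(u), cv2.minAreaRect(np.stack([u,v],1).astype(np.float32)))
print("handle c",plane(u.mean(),v.mean(),131))
# crop px -> image: right crop offset x 370, starts at 400; y170
for n,(x,y),z in [("tip bend",(652,55),120),("tail",(541,500),120),("ferrule",(604,255),122),("handle back",(561,436),133)]:
    print(n,plane(370+(x-400)/5,170+y/5,z))
for n,(x,y),z in [("pad",(197,158),142),("guardL",(52,322),160),("guardR",(328,319),160)]:
    print(n,plane(225+x/5,160+y/5,z))
print(R.from_rotvec(manip.get_state()["eef_rot"]).as_matrix().round(3))
E
```

```text
290 ((406.176513671875, 237.79412841796875), (7.518604278564453, 38.80569839477539), 14.03624439239502)
handle c [ 484.9 -246.5  131. ]
tip bend [ 645.4 -293.6  120. ]
tail [ 399.6 -223.6  120. ]
ferrule [ 533.5 -262.5  122. ]
handle back [ 433.5 -233.8  133. ]
pad [620.3 138.4 142. ]
guardL [528.6 215.  160. ]
guardR [527.3  66.2 160. ]
[[ 0.943  0.332 -0.   ]
 [ 0.332 -0.943  0.002]
 [ 0.    -0.002 -1.   ]]
```

>>> step_arm([
  [[0.172, 0.214, 0, 0, 0, -0.01226], [0.172, 0.214, 0, 0, 0, -0.01226], [0.172, 0.214, 0, 0, 0, -0.01226], [0.172, 0.214, 0, 0, 0, -0.01226], [0.172, 0.214, 0, 0, 0, -0.01226], [0.172, 0.214, 0, 0, 0, -0.01226], [0.172, 0.214, 0, 0, 0, -0.01226], [0.172, 0.214, 0, 0, 0, -0.01226], [0, 0, 0, 0, 0, 0], [0, 0, 0, 0, 0, 0]],
], gripper=85, force=80)

```text
clock: 1.4
ee_pos: [482.8, -246.9, 404.3]
eef_rot: [3.111, -0.432, -0.001]
contact_force: [0.7, -0.3, 0.4]
finger_gap: 85.1
```

```bash
cat >> h.py <<'E'
def wcloud():
    s=manip.get_state(); im=optics.get_image("wrist"); K=np.array(im["mtx"]); z=im["z_map"]
    v,u=np.indices(z.shape); x=(u-K[0,2])/K[0,0]; y=(v-K[1,2])/K[1,1]; r=np.hypot(x,y)+1e-9
    t=np.tan(np.clip(r,0,1.5)); P=np.stack([x/r*t*z,y/r*t*z,z],-1)
    M=np.array(im["tool_from_camera"]); P=P@M[:3,:3].T+M[:3,3]
    W=P@R.from_rotvec(s["eef_rot"]).as_matrix().T+s["ee_pos"]; W[z==0]=np.nan
    return im["image"],W
E
python3 - <<'E'
from h import *
img,W=wcloud(); cv2.imwrite("pics/w1.png",img)
b=img.astype(int)
m=(W[...,2]>112)&(W[...,2]<145)&(np.hypot(W[...,0]-482,W[...,1]+247)<110)
p=W[m]; print(len(p),p.min(0),p.max(0))
d=np.array([np.cos(-.2775),np.sin(-.2775)]); n=np.array([-d[1],d[0]])
a=(p[:,:2]-[482,-247])@d; c=(p[:,:2]-[482,-247])@n
for lo in range(-100,110,10):
    k=(a>=lo)&(a<lo+10)
    if k.any(): print(lo,k.sum(),np.percentile(c[k],[2,50,98]).round(1),np.percentile(p[k,2],[50,98]).round(1))
E
```

```text
8448 [ 398.49584899 -301.53384505  112.03380262] [ 588.32622603 -197.4559764   140.46842603]
-90 52 [-1.5  1.3  4. ] [123.2 124.5]
-80 395 [-26.7   0.9  29.2] [128.9 139.1]
-70 1024 [-26.3   1.6  28.7] [127.7 138.9]
-60 71 [-1.4  1.6  3.9] [123.  124.3]
-50 278 [-9.3  1.5 11.7] [132.8 134.2]
-40 394 [-9.1  1.5 12.2] [132.9 134.3]
-30 415 [-9.   1.5 12.1] [132.9 134.4]
-20 451 [-10.3   0.8  12. ] [132.8 134.3]
-10 459 [-10.2   0.8  11.8] [132.8 134.4]
0 470 [-10.    0.8  11.7] [132.9 134.3]
10 481 [-9.9  0.8 11.5] [132.9 134.4]
20 500 [-10.5   0.8  11.5] [132.9 134.3]
30 513 [-10.4   0.2  11.4] [132.9 134.5]
40 517 [-10.1   0.2  10.7] [132.5 134.2]
50 366 [-7.2  0.8  8.3] [127.  130.2]
60 144 [-2.5  0.5  3.6] [122.9 124.8]
70 142 [-2.5  0.2  3.6] [123.1 125. ]
80 715 [-27.9   0.2  28. ] [127.9 138.8]
90 917 [-28.3   0.2  28.5] [130.  138.8]
100 144 [-3.1 -0.1  2.9] [122.9 124.9]
```

View pics/w1.png

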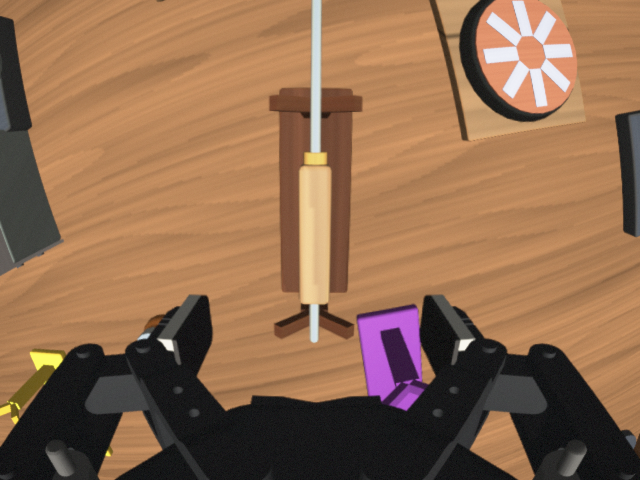

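>>> step_arm([
  [[0, 0.004, -0.15, 0, 0, -0.001], [0, 0, -0.15, 0, 0, 0], [0, 0, -0.15, 0, 0, 0], [0, 0, -0.1, 0, 0, 0], [0, 0, -0.06, 0, 0, 0], [0, 0, -0.036, 0, 0, 0], [0, 0, 0, 0, 0, 0]],
])

```text
clock: 2.33
ee_pos: [482.7, -246.7, 275.5]
eef_rot: [-3.11, 0.445, 0.0]
contact_force: [0.2, -0.8, 0.4]
finger_gap: 85.0
```

>>> step_arm([
  [[0, 0, 0, 0, 0, 0], [0, 0, 0, 0, 0, 0], [0, 0, 0, 0, 0, 0], [0, 0, 0, 0, 0, 0], [0, 0, 0, 0, 0, 0], [0, 0, 0, 0, 0, 0]],
], gripper=0, force=80)

```text
clock: 3.08
ee_pos: [483.1, -246.2, 276.0]
eef_rot: [-3.11, 0.444, -0.001]
contact_force: [-1.0, 2.4, 4.8]
finger_gap: 20.9
```

>>> step_arm([
  [[0, 0, 0.05, 0, 0, 0], [0, 0, 0.1, 0, 0, 0], [0, 0, 0.15, 0, 0, 0], [0, 0, 0.2, 0, 0, 0], [0, 0, 0.2, 0, 0, 0], [0, 0, 0.13, 0, 0, 0], [0, 0, 0, 0, 0, 0]],
])

```text
clock: 3.95
ee_pos: [483.3, -246.8, 444.0]
eef_rot: [3.107, -0.444, 0.008]
contact_force: [0.5, 0.2, -1.0]
finger_gap: 21.3
```

```bash
python3 - <<'E'
from h import *
s=manip.get_state();print(s["ee_pos"],s["contact_force"],s["moment"])
img,W=wcloud(); cv2.imwrite("pics/w2.png",img)
T=s["ee_pos"]
d=np.array([np.cos(-.2845),np.sin(-.2845)]); n=np.array([-d[1],d[0]])
a=(W[...,:2]-T[:2])@d; c=(W[...,:2]-T[:2])@n
m=(abs(c)<16)&(a>-100)&(a<200)&(W[...,2]>T[2]-185)
for lo in range(-100,200,20):
    k=m&(a>=lo)&(a<lo+20)
    if k.any(): print(lo,k.sum(),np.percentile(c[k],[2,50,98]).round(1),np.percentile(W[k][:,2]-T[2],[50,98]).round(1))
E
```

```text
[ 483.32482817 -246.77130729  443.97854658] [ 0.5436159   0.20086983 -0.98538678] [ 0.04438659  0.04111043 -0.00542439]
-40 715 [-11.2  -0.8   9.8] [-143.3 -142.1]
-20 2976 [-12.7  -0.4  11.5] [-143.  -126.5]
0 18134 [-15.4   0.   15.4] [-93.7 -71.7]
20 8038 [-15.4  -0.1  15.3] [-79.5 -68.6]
40 3757 [-10.5  -0.7   9.1] [-144.6 -142. ]
60 1292 [-4.1 -0.4  2.9] [-152.9 -151.3]
80 1221 [-4.  -0.7  2.5] [-152.8 -151.2]
100 1035 [-4.1 -0.4  2.9] [-152.8 -151.1]
```

>>> step_arm([
  [[-0.005, 0.12, 0, 0, 0, 0.005], [-0.005, 0.22, 0, 0, 0, 0.005], [-0.005, 0.24, 0, 0, 0, 0.005], [-0.005, 0.24, 0, 0, 0, 0.005], [-0.005, 0.24, 0, 0, 0, 0.005], [0, 0.24, 0, 0, 0, 0.005], [0, 0.24, 0, 0, 0, 0.005], [0, 0.22, 0, 0, 0, 0.005], [0, 0.12, 0, 0, 0, 0.005], [0, 0.055, 0, 0, 0, 0], [0, 0, 0, 0, 0, 0], [0, 0, 0, 0, 0, 0]],
])

```text
clock: 5.5
ee_pos: [477.9, 139.9, 440.9]
eef_rot: [3.141, -0.003, -0.002]
contact_force: [0.4, -0.8, -1.6]
finger_gap: 21.0
```

```bash
python3 - <<'E'
from h import *
s=manip.get_state();print(s["ee_pos"],s["eef_rot"],s["contact_force"],s["moment"])
im=optics.get_image("top"); C=cloud(im); b=im["image"]; 
K=np.array(im["mtx"]);A=att(im["attitude"]);o=np.array(im["origin"])
img,W=wcloud()
def px(p):
    q=A.T@(np.array(p)-o); return (K[0,0]*q[0]/q[2]+K[0,2],K[1,1]*q[1]/q[2]+K[1,2])
print("pred bend px",px([s["ee_pos"][0]+170,s["ee_pos"][1],s["ee_pos"][2]-156]),"paddle",px([625.5,140.6,142]))
cc=cv2.resize(b[150:240,215:315],None,fx=5,fy=5,interpolation=cv2.INTER_CUBIC)
side=optics.get_image("side"); A2=att(side["attitude"]);
d=cv2.resize(side["image"][170:370,150:350],None,fx=2.25,fy=2.25,interpolation=cv2.INTER_CUBIC)
K=np.array(side["mtx"]);A=A2;o=np.array(side["origin"])
print("side tip",px(s["ee_pos"]+[170,0,-231]),"paddle top",px([625.5,140.6,142]))
cv2.imwrite("pics/c3.png",np.hstack([cv2.resize(cc,(400,360)),cv2.resize(d,(360,360))]))
T=s["ee_pos"]
# paddle & guard from wrist
m=(abs(W[...,0]-625)<25)&(abs(W[...,1]-140)<40)&(W[...,2]>125)&(W[...,2]<155); p=W[m]
if len(p): print("pad",len(p),np.percentile(p,[5,50,95],axis=0).round(1))
m=(abs(W[...,0]-528)<15)&(abs(W[...,1]-140)<80)&(W[...,2]>150)&(W[...,2]<170); p=W[m]
if len(p): print("guard",len(p),np.percentile(p,[2,50,98],axis=0).round(1))
E
```

```text
[477.85499815 139.85931649 440.85115982] [ 3.14074110e+00 -3.33421970e-03 -1.72097268e-03] [ 0.3665063  -0.84498844 -1.6444981 ] [-0.01413316  0.07716898 -0.01551013]
pred bend px (np.float64(256.639430771157), np.float64(169.35570665563864)) paddle (np.float64(263.59875981551613), np.float64(189.73730461319218))
side tip (np.float64(241.50296392244638), np.float64(254.96548996526357)) paddle top (np.float64(255.57847625879393), np.float64(281.60752983677867))
pad 335 [[619.1 126.2 127.5]
 [621.2 148.4 141.4]
 [626.2 156.1 143.2]]
guard 1336 [[527.4  68.8 151.3]
 [529.8 150.7 160.1]
 [531.8 212.8 161.6]]
```

View pics/c3.png

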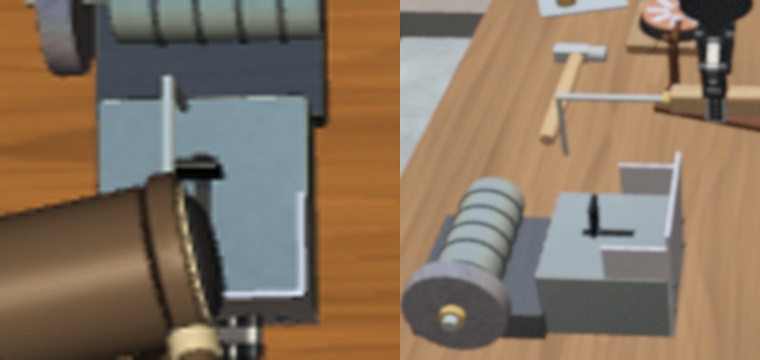

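>>> step_arm([
  [[0, 0.005, -0.08, 0, 0, 0], [0, 0, -0.12, 0, 0, 0], [0, 0, -0.12, 0, 0, 0], [0, 0, -0.08, 0, 0, 0], [0, 0, -0.04, 0, 0, 0], [0, 0, 0, 0, 0, 0], [0, 0, 0, 0, 0, 0], [0, 0, 0, 0, 0, 0]],
])

```text
clock: 6.65
ee_pos: [478.3, 141.8, 354.4]
eef_rot: [-3.141, 0.002, -0.003]
contact_force: [-0.0, -0.3, -1.8]
finger_gap: 20.7
```

>>> step_arm([
  [[-0.02, 0, 0, 0, 0, 0], [-0.02, 0, 0, 0, 0, 0], [-0.015, 0, 0, 0, 0, 0], [-0.01, 0, 0, 0, 0, 0], [-0.01, 0, 0, 0, 0, 0], [-0.01, 0, 0, 0, 0, 0]],
])

```text
clock: 7.4
ee_pos: [461.0, 141.7, 353.5]
eef_rot: [-3.141, 0.002, -0.002]
contact_force: [2.4, 0.7, -3.4]
finger_gap: 20.8
```

>>> step_arm([
  [[-0.01, 0, 0, 0, 0, 0], [-0.01, 0, 0, 0, 0, 0], [-0.01, 0, 0, 0, 0, 0], [-0.01, 0, 0, 0, 0, 0], [-0.01, 0, 0, 0, 0, 0], [-0.01, 0, 0, 0, 0, 0], [-0.01, 0, 0, 0, 0, 0], [-0.01, 0, 0, 0, 0, 0], [-0.01, 0, 0, 0, 0, 0], [-0.01, 0, 0, 0, 0, 0], [-0.01, 0, 0, 0, 0, 0], [-0.01, 0, 0, 0, 0, 0]],
])

```text
clock: 8.9
ee_pos: [436.8, 141.7, 353.5]
eef_rot: [-3.142, 0.002, -0.0]
contact_force: [3.8, 0.3, -2.2]
finger_gap: 20.7
```

Drag is about 3 N. About 10 mm is left; I'll creep on with small steps.

>>> step_arm([
  [[-0.005, 0, 0, 0, 0, 0], [-0.005, 0, 0, 0, 0, 0], [-0.005, 0, 0, 0, 0, 0], [-0.005, 0, 0, 0, 0, 0], [-0.005, 0, 0, 0, 0, 0], [-0.005, 0, 0, 0, 0, 0]],
])

```text
clock: 9.65
ee_pos: [430.8, 141.7, 353.5]
eef_rot: [3.142, -0.002, 0.0]
contact_force: [2.4, -0.8, -2.5]
finger_gap: 21.2
```

>>> step_arm([
  [[-0.0025, 0, 0, 0, 0, 0], [-0.0025, 0, 0, 0, 0, 0]],
])

```text
clock: 9.9
ee_pos: [429.9, 141.7, 353.5]
eef_rot: [3.142, -0.001, -0.0]
contact_force: [2.7, -0.6, -1.6]
finger_gap: 20.7
```

>>> step_arm([
  [[-0.0025, 0, 0, 0, 0, 0], [-0.0025, 0, 0, 0, 0, 0]],
])

```text
clock: 10.15
ee_pos: [429.1, 141.7, 353.5]
eef_rot: [-3.142, 0.002, -0.002]
contact_force: [6.0, -0.3, -3.8]
finger_gap: 21.0
```

>>> step_arm([
  [[-0.0025, 0, 0, 0, 0, 0], [-0.0025, 0, 0, 0, 0, 0]],
])

```text
clock: 10.4
ee_pos: [428.7, 141.7, 353.6]
eef_rot: [-3.141, 0.001, -0.005]
contact_force: [8.1, -0.0, -6.1]
finger_gap: 20.7
```

>>> step_arm([
  [[-0.0025, 0, 0, 0, 0, 0]],
])

```text
clock: 10.52
ee_pos: [428.5, 141.7, 353.6]
eef_rot: [-3.141, 0.002, -0.007]
contact_force: [9.3, -0.3, -6.8]
finger_gap: 20.7
```

>>> step_arm([
  [[-0.0025, 0, 0, 0, 0, 0]],
])

```text
clock: 10.65
ee_pos: [428.2, 141.7, 353.6]
eef_rot: [-3.141, 0.001, -0.009]
contact_force: [10.7, -1.0, -7.0]
finger_gap: 20.8
```

>>> step_arm([
  [[0, 0, 0, 0, 0, 0], [0, 0, 0, 0, 0, 0]],
])

```text
clock: 10.9
ee_pos: [428.3, 141.7, 353.6]
eef_rot: [-3.141, 0.001, -0.008]
contact_force: [9.6, 0.0, -7.7]
finger_gap: 20.6
```

>>> step_arm([
  [[0, 0, 0, 0, 0, 0], [0, 0, 0, 0, 0, 0], [0, 0, 0, 0, 0, 0], [0, 0, 0, 0, 0, 0]],
])

```text
clock: 11.4
ee_pos: [428.3, 141.7, 353.6]
eef_rot: [-3.141, 0.002, -0.008]
contact_force: [9.7, -0.3, -7.6]
finger_gap: 21.1
```

>>> step_arm([
  [[0, 0, 0, 0, 0, 0], [0, 0, 0, 0, 0, 0], [0, 0, 0, 0, 0, 0], [0, 0, 0, 0, 0, 0]],
])

```text
clock: 11.9
ee_pos: [428.3, 141.7, 353.6]
eef_rot: [-3.141, 0.002, -0.008]
contact_force: [11.0, -0.5, -6.8]
finger_gap: 21.2
```

```bash
python3 - <<'E'
from h import *
s=manip.get_state();T=s["ee_pos"];print(T,s["contact_force"],s["moment"])
img,W=wcloud()
m=(W[...,0]>570)&(W[...,0]<640)&(abs(W[...,1]-141)<22)&(W[...,2]>128)&(W[...,2]<150); p=W[m]
if len(p): print("pad",len(p),np.percentile(p,[5,50,95],axis=0).round(1))
c=abs(W[...,1]-T[1])
for lo in range(-90,180,15):
    k=(c<4)&(W[...,0]-T[0]>=lo)&(W[...,0]-T[0]<lo+15)&(W[...,2]>T[2]-175)&(W[...,2]<T[2]-120)
    if k.any(): print(lo,k.sum(),np.percentile(W[k][:,2]-T[2],[50,98]).round(1))
S=optics.get_image("side"); t=optics.get_image("top")
d=cv2.resize(S["image"][190:350,180:380],None,fx=4,fy=3.5,interpolation=cv2.INTER_CUBIC)
cv2.imwrite("pics/s4.png",d)
E
```

```text
[428.2734456  141.68039552 353.60294592] [10.98225774 -0.47576747 -6.84076918] [-0.09988321 -1.15703017 -0.01601266]
-30 499 [-143.  -141.9]
-15 748 [-142.9 -141.9]
0 868 [-143.  -141.8]
15 1022 [-143.  -141.8]
30 1129 [-143.  -141.8]
45 1265 [-147.8 -142.2]
60 920 [-153.1 -151.6]
75 915 [-153.1 -151.6]
90 864 [-153.2 -151.5]
105 700 [-153.2 -151.6]
```

View pics/s4.png

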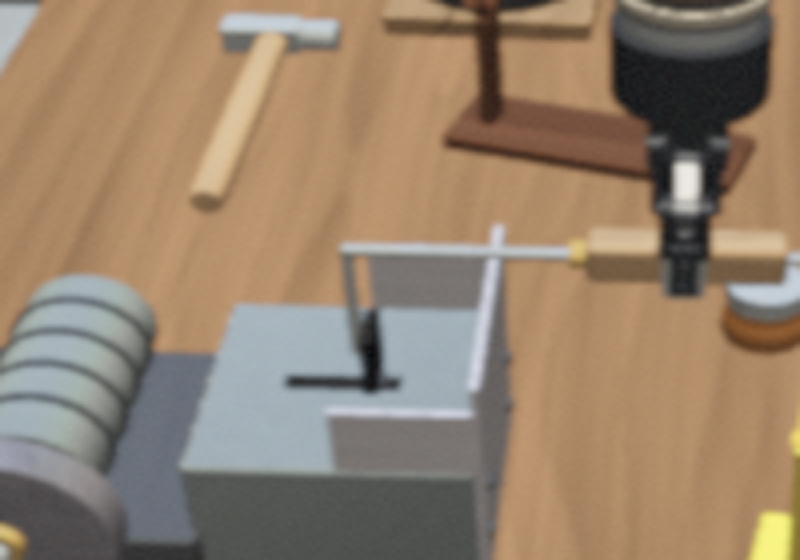

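>>> step_arm([
  [[0.005, 0, 0, 0, 0, 0], [0.01, 0, 0, 0, 0, 0], [0.03, 0, 0, 0, 0, 0], [0.04, 0, 0, 0, 0, 0], [0.02, 0, 0, 0, 0, 0], [0, 0, 0.08, 0, 0, 0], [0, 0, 0.12, 0, 0, 0], [0, 0, 0.12, 0, 0, 0], [0, 0, 0.1, 0, 0, 0], [0, 0, 0.05, 0, 0, 0], [0, 0, 0, 0, 0, 0]],
])

```text
clock: 13.42
ee_pos: [448.0, 141.8, 448.6]
eef_rot: [-3.141, 0.002, -0.003]
contact_force: [-0.5, 0.0, -2.1]
finger_gap: 21.0
```

```bash
python3 - <<'E'
from h import *
s=manip.get_state();T=s["ee_pos"];print(T,s["eef_rot"],s["contact_force"])
img,W=wcloud()
m=(W[...,0]>570)&(W[...,0]<640)&(abs(W[...,1]-141)<22)&(W[...,2]>132)&(W[...,2]<150); p=W[m]
if len(p): print("pad",len(p),np.percentile(p,[5,50,95],axis=0).round(1))
print("need turn deg to -16.3 & shift", 483-T[0],-246.4-T[1])
E
```

```text
[447.98380818 141.75874494 448.61178271] [-3.14112367e+00  1.50506790e-03 -3.14440538e-03] [-4.79683318e-01  1.65308921e-03 -2.12208480e+00]
pad 254 [[587.1 126.2 137.2]
 [590.  133.4 141.5]
 [594.3 155.5 143.3]]
need turn deg to -16.3 & shift 35.01619181767336 -388.15874493637807
```

>>> step_arm([
  [[0.01, -0.12, 0, 0, 0, -0.005], [0.02, -0.22, 0, 0, 0, -0.005], [0.02, -0.24, 0, 0, 0, -0.005], [0.02, -0.24, 0, 0, 0, -0.005], [0.02, -0.24, 0, 0, 0, -0.005], [0.02, -0.24, 0, 0, 0, -0.005], [0.02, -0.24, 0, 0, 0, -0.005], [0.02, -0.22, 0, 0, 0, -0.005], [0.02, -0.12, 0, 0, 0, -0.005], [0.005, -0.06, 0, 0, 0, 0], [0, 0, 0, 0, 0, 0], [0, 0, 0, 0, 0, 0]],
])

```text
clock: 14.98
ee_pos: [482.9, -245.1, 447.3]
eef_rot: [-3.109, 0.442, 0.001]
contact_force: [-0.2, 0.2, -1.5]
finger_gap: 20.9
```

```bash
python3 - <<'E'
from h import *
s=manip.get_state();T=s["ee_pos"];print(T,s["eef_rot"],2*np.degrees(np.arctan2(s["eef_rot"][1],s["eef_rot"][0])),s["contact_force"])
t=optics.get_image("top"); C=cloud(t); g1=t["image"]; g0=cv2.imread("pics/top0.png"); C0=np.load("top0.npy")
sl=np.s_[175:235,245:285]
for g,c in((g0,C0),(g1,C)):
    b=g[sl].max(2).astype(int); w=c[sl]; k=(w[...,2]>118)&(b<70)
    print(k.sum(),w[k].mean(0).round(1),np.percentile(w[k],[5,95],axis=0).round(1).tolist())
    # subpixel profile: darkness by row over paddle columns away from slot (slot ~ cols 263-268)
    d=(120-b).clip(0)
    cols=np.r_[13:17,22:25]; pr=d[:,cols].sum(1); pr[pr<60]=0; r=np.arange(175,235); print("row centroid",(pr*r).sum()/pr.sum(), [(i,j) for i,j in zip(r,pr) if j])
print("mm/row at z142",(1510-142)/507.1)
cv2.imwrite("pics/c5.png",np.hstack([cv2.resize(g[160:240,225:305],None,fx=5,fy=5,interpolation=cv2.INTER_CUBIC) for g in(g0,g1)]))
E
```

```text
[ 482.89248463 -245.09470802  447.25722025] [-3.10933489e+00  4.41957711e-01  1.04062021e-03] 343.82045208937495 [-0.23076672  0.15643221 -1.48720047]
108 [560.3 142.1 136.5] [[526.8, 95.8, 120.2], [624.4, 184.1, 151.2]]
row centroid 208.98044280442804 [(np.int64(189), np.int64(138)), (np.int64(190), np.int64(429)), (np.int64(191), np.int64(347)), (np.int64(192), np.int64(735)), (np.int64(193), np.int64(677)), (np.int64(194), np.int64(530)), (np.int64(225), np.int64(386)), (np.int64(226), np.int64(387)), (np.int64(227), np.int64(384)), (np.int64(228), np.int64(383)), (np.int64(229), np.int64(383)), (np.int64(230), np.int64(378)), (np.int64(231), np.int64(263))]
121 [553.1 141.9 137.7] [[526.9, 99.8, 119.0], [593.8, 182.8, 150.7]]
row centroid 214.76817507418397 [(np.int64(201), np.int64(426)), (np.int64(202), np.int64(444)), (np.int64(203), np.int64(603)), (np.int64(204), np.int64(727)), (np.int64(205), np.int64(559)), (np.int64(206), np.int64(115)), (np.int64(225), np.int64(380)), (np.int64(226), np.int64(381)), (np.int64(227), np.int64(378)), (np.int64(228), np.int64(375)), (np.int64(229), np.int64(375)), (np.int64(230), np.int64(372)), (np.int64(231), np.int64(257))]
mm/row at z142 2.6976927627686846
```

View pics/c5.png

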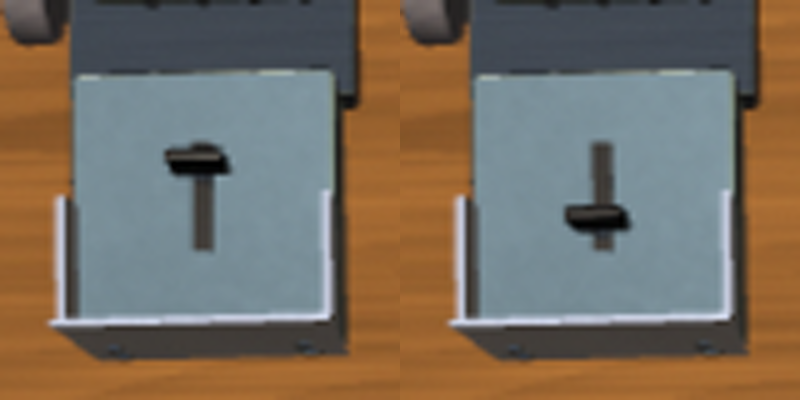

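>>> step_arm([
  [[0, -0.007, -0.08, 0, 0, 0], [0, 0, -0.15, 0, 0, 0], [0, 0, -0.2, 0, 0, 0], [0, 0, -0.15, 0, 0, 0], [0, 0, -0.1, 0, 0, 0], [0, 0, -0.06, 0, 0, 0], [0, 0, -0.05, 0, 0, 0], [0, 0, -0.03, 0, 0, 0], [0, 0, 0, 0, 0, 0], [0, 0, 0, 0, 0, 0]],
])

```text
clock: 16.27
ee_pos: [483.2, -247.9, 284.2]
eef_rot: [3.109, -0.444, 0.002]
contact_force: [-0.3, 0.3, -0.8]
finger_gap: 21.0
```

>>> step_arm([
  [[0, 0.007, -0.01, 0, 0, 0], [0, 0, -0.01, 0, 0, 0], [0, 0, -0.01, 0, 0, 0], [0, 0, 0, 0, 0, 0], [0, 0, 0, 0, 0, 0]],
])

```text
clock: 16.9
ee_pos: [482.9, -246.3, 277.4]
eef_rot: [3.11, -0.444, -0.0]
contact_force: [0.3, -0.9, -1.1]
finger_gap: 21.1
```

>>> step_arm([
  [[0, 0, -0.005, 0, 0, 0], [0, 0, -0.005, 0, 0, 0], [0, 0, 0, 0, 0, 0]],
])

```text
clock: 17.27
ee_pos: [483.1, -246.3, 276.1]
eef_rot: [-3.11, 0.444, -0.001]
contact_force: [-1.5, 1.3, 3.0]
finger_gap: 21.2
```

Seated (the vertical force has turned upward). Letting go slowly.

>>> step_arm([
  [[0, 0, 0, 0, 0, 0], [0, 0, 0, 0, 0, 0], [0, 0, 0, 0, 0, 0]],
], gripper=30, force=20)

```text
clock: 17.65
ee_pos: [482.9, -246.4, 275.3]
eef_rot: [3.11, -0.444, -0.0]
contact_force: [-0.1, -0.6, -0.7]
finger_gap: 30.1
```

>>> step_arm([
  [[0, 0, 0, 0, 0, 0], [0, 0, 0, 0, 0, 0], [0, 0, 0, 0, 0, 0], [0, 0, 0, 0, 0, 0], [0, 0, 0.03, 0, 0, 0], [0, 0, 0.1, 0, 0, 0], [0, 0, 0.2, 0, 0, 0], [0, 0, 0.2, 0, 0, 0], [0, 0, 0.12, 0, 0, 0], [0, 0, 0, 0, 0, 0], [0, 0, 0, 0, 0, 0]],
], gripper=85)

```text
clock: 19.02
ee_pos: [482.4, -246.0, 404.5]
eef_rot: [-3.109, 0.444, 0.002]
contact_force: [-0.1, -0.1, -0.7]
finger_gap: 85.1
```

```bash
python3 - <<'E'
from h import *
s=manip.get_state();print(s["clock"],s["ee_pos"],s["contact_force"],s["finger_gap"])
img,W=wcloud(); cv2.imwrite("pics/w6.png",img)
d=np.array([np.cos(-.2845),np.sin(-.2845)]); n=np.array([-d[1],d[0]])
p=W[(W[...,2]>112)&(W[...,2]<145)]; a=(p[:,:2]-[482.5,-246.2])@d; c=(p[:,:2]-[482.5,-246.2])@n
for lo in range(-100,120,20):
    k=(a>=lo)&(a<lo+20)&(abs(c)<14)
    if k.any(): print(lo,k.sum(),np.percentile(c[k],[2,50,98]).round(1),np.percentile(p[k,2],[50,98]).round(1))
k=(p[:,2]>130)&(abs(c)<11)&(abs(a)<60); print("handle ends",np.percentile(a[k],[0.5,99.5]))
E
```

```text
19.025 [ 482.43930424 -246.01677761  404.46252158] [-0.13965102 -0.09664119 -0.73756585] 85.08174269480419
-100 58 [-2.8 -0.5  2.7] [122.9 124.2]
-80 683 [-13.4   0.3  13.7] [122.8 129.4]
-60 363 [-10.5  -0.4   9.7] [132.5 134. ]
-40 817 [-11.   -0.4  10.2] [132.8 134.3]
-20 858 [-10.7  -0.4   9.9] [132.8 134.2]
0 955 [-11.2  -0.4  10.5] [132.8 134.4]
20 994 [-11.   -0.4  10.2] [132.8 134.3]
40 865 [-10.2  -0.4   9.4] [131.2 134.1]
60 329 [-3.7 -0.4  3. ] [122.8 124.7]
80 839 [-13.3   0.3  13.4] [123.1 129.4]
100 288 [-3.  -0.4  3. ] [122.9 124.8]
handle ends [-47.46376417  49.48721992]
```

View pics/w6.png

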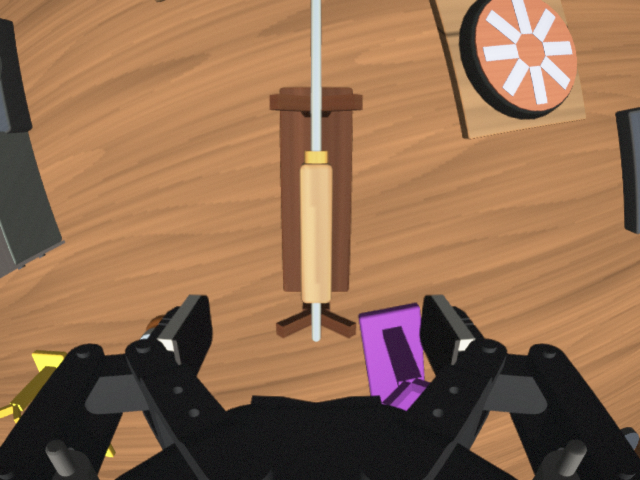

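The rod hangs level in both forks at its original place (handle centre at about pixel (316, 233)). The gripper is open and clear, so I'm handing the job in.

```bash
python3 -c "
from rig import manip; print(manip.sign_off())"
```

```text
the job is handed in; nothing more can be done
None
```

I pulled the switch paddle to its stop with the rod, hung the rod back in the brown stand and handed the job in at about 19 s. No verdict is reported, so success rests on my own readings.

- **Hold:** the wrist force along the pull read 9.6 to 11 N for about 1.25 s. A vertical part of about 5 N brings the total to about 11.5 N, still within 7 to 14 N.
- **Paddle position:** it stayed put after release. It measured about 61 mm behind the guard, which puts the switch at about 35 to 36 mm, at the stop.
- **One disagreement:** the paddle itself moved only 31 to 32 mm between my before and after pictures, not 35 mm. I put this down to it starting 3 to 4 mm off its far end, since it first measured 92 to 94 mm behind the guard rather than 97 mm. I did not confirm that separately.
- **Rod:** it hangs level in both forks, with its handle centre within about 2 mm of where it started. The leg end is out of view in the last picture.
- **Gripper and surroundings:** the gripper is open and well above the rod. I saw no contact with the guard or the other things on the bench, though I did not measure whether those had moved.

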